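# Put the piled lids back on the storage canisters

## Robot

A 6-joint arm with a two-finger parallel gripper is mounted at the origin on a cart in front of the work surface, level with it; the furniture and walls round the work are solid. World frame = base frame: x ahead of the robot, y to its left, z up, the work surface at z = 0. Lengths are in m, angles in rad, forces in N, time in s.
With the tool pointing down it reaches from about 0.35 to 0.725 m from the base axis. Payload 4.3 kg.
Tool frame: the origin (TCP) lies on the centre line of the jaws, within the pads' length; the fingertips stand 19 mm ahead of it and the grasp point (between the pads) is the TCP (ctrl.tip_extent is the distance from the TCP to the fingertips, in m); z points along the fingers, y is the line along which they close (so a half turn about z gives the same grasp; the last joint's range is limited). The gripper opens to 85 mm and grips with 20 to 120 N. Pads are 22 mm wide; open, the fingers measure 114 mm over their backs; the gripper's body (76 mm by 85 mm) begins 54 mm behind the grasp point. The pads swing forward as they close: fully open they stand 13 mm farther back than shut.
Start: joints at [1.159, 0.377, 0.081, 1.274, 0, 1.46], TCP at [0.171, 0.549, 0.25] pointing down, gripper open.
Joint ranges: [-2.72, 2.72], [-0.84, 1.66], [-1.02, 1.22], [-1.77, 2.12], [-1.37, 1.28], [-3.14, 3.14]. Speed limits (rad/s): [2.57, 2.57, 3.14, 3.14, 3.14, 3.14].

## Interface

Orientations are given as a rotation vector (axis times angle).
In Python, from bench import ctrl gives the robot as it stands. The module is installed in compiled form; this text tells all that it offers.
- The arm moves only by the tool jog_arm, never from a script. Its argument "steps" is a list of rows, each a list of 7 numbers: the opening, from -1 (shut) to 1 (fully open), then the shift along the tool's x, y, z in mm, then the turn, a rotation vector about the tool's x, y, z in degrees. A call has 1 to 12 rows; each row is the pose to reach, as a shift and turn from the pose commanded when the call began, along the tool's axes at that moment; what a row does not reach only later rows make up. A row lasts 1/10 s, in which the tool goes at most 50 mm and 8.59 degrees, less where a joint would pass 70% of its speed; a pose out of reach is approached as far as the arm can. A call with a gripper value outside its range is refused whole. The fingers move at their own pace and stop on an object; "squeeze" is the grip in N (left out, the last holds). Time passes only in rows, so rows that repeat a pose let the fingers close. It gives the time, the measured TCP pose, the force, the opening and the grip force at its end, in the units of the state.
- ctrl.sense(): the state, without advancing time (a new reading comes with each control period).
- ctrl.read_camera(name): name is "scene" or "top" or "wrist"; returns a dict with "color" (384x512x3 uint8, red, green, blue), "depth" (384x512 float32, m along the optical axis (not along the pixel's ray), 0 where there is no reading), "K" (3x3 intrinsics, pixels), "cam_to_world" (4x4, takes a point from camera to world coordinates). Camera axes: x right, y up, looking along -z (the intrinsics and any distortion apply to the point x, -y, -z); pixel columns grow to the right and rows downward; lengths in m; the calibration is good to about 2 mm. A picture is of the moment at which its call begins.
- ctrl.hand_in(): hands the job in; it is judged then, once.
Trained networks look in the newest picture that a camera, given by its name, has taken for a name from the list of things; names that differ only in an ending like _2 or _b are one class to them, and where a whole thing is asked for, a point or a joint stands for the part that bears it (a point fixed in the world has none). Each returns a list of dicts, best first, with "conf" (0 to 1); they miss things now and then, are a little off and sometimes report something else, mostly with a low value. They report only what shows in the picture. A call takes as long as a camera call. They do not tell look-alikes from the thing itself.
- ctrl.spot_in(camera, query): "uv" ([column, row] in pixels, amid what is visible of it).
- ctrl.masks_of(camera, query): "pixels" (384x512 bool, what is visible of it) and "uv" ([column, row] in pixels, amid what is visible of it).
The state is a dict: "clock": time; "joints": joint angles; "qvel": joint speeds; "joint_torque": joint torques, N m; "position": TCP position; "orientation": TCP orientation; "contact_force": force on the tool from outside, world axes, zero at the start; "ft_torque": the same for the moment, N m; "opening": finger opening in m; "grasp_force": force on a finger pad.
Only numpy, scipy, OpenCV 4.12 (cv2) and the standard library are available. Lean on these libraries where they do the work, as an engineer would, in place of code of your own. Each camera call takes 0.05 s, during which the arm holds its last target. There are 200 camera calls.

## Task

The washed storage canisters have dried and their lids are piled up on the worktop: take the pile apart and close each canister with its own lid, the one of the same glaze, so that every lid sits fully down and level on its rim. Set the lids down gently rather than dropping them, leave the canisters standing where they are, and do not disturb the pepper mill or the pink mug.

Things in the scene. Friction and masses are not known exactly. Their poses are not given: they have to be found in the camera images.
- canister_red: brick-red glazed stoneware storage canister, the smallest of the set: round, open at the top, loose and empty, outer diameter 72 mm, wall 5 mm (mouth 62 mm), height 100 mm, mass 450 g. Origin: centre of its underside; z up its axis, so its rim is at z = 100 mm.
- canister_white: cream-white glazed stoneware storage canister, the second smallest of the set: round, open at the top, loose and empty, outer diameter 88 mm, wall 5 mm (mouth 78 mm), height 112 mm, mass 600 g. Origin: centre of its underside; z up its axis, so its rim is at z = 112 mm.
- canister_green: sage-green glazed stoneware storage canister, the second largest of the set: round, open at the top, loose and empty, outer diameter 104 mm, wall 5 mm (mouth 94 mm), height 124 mm, mass 750 g. Origin: centre of its underside; z up its axis, so its rim is at z = 124 mm.
- canister_blue: slate-blue glazed stoneware storage canister, the largest of the set: round, open at the top, loose and empty, outer diameter 120 mm, wall 5 mm (mouth 110 mm), height 136 mm, mass 900 g. Origin: centre of its underside; z up its axis, so its rim is at z = 136 mm.
- lid_red: brick-red lid (top of the pile): tapered hollow ring 46 mm wide below, 57 above, 4 wall, 27 deep; flange 72 wide, 8 thick; wooden knob 22 wide, 24 high. Origin: centre of ring's lower edge, z up: flange at 27 to 35 mm, knob top 59. Piled, each ring stands on the next flange, round its knob, up to 4 mm off-centre: lift 25 mm straight. Seated, origin 27 below the rim. 80 g +-20%.
- lid_white: cream-white lid (on the green lid): tapered hollow ring 62 mm wide below, 73 above, 4 wall, 27 deep; flange 88 wide, 8 thick; wooden knob 22 wide, 24 high. Origin: centre of ring's lower edge, z up: flange at 27 to 35 mm, knob top 59. Piled, each ring stands on the next flange, round its knob, up to 4 mm off-centre: lift 25 mm straight. Seated, origin 27 below the rim. 120 g +-20%.
- lid_green: sage-green lid (on the blue lid): tapered hollow ring 78 mm wide below, 89 above, 4 wall, 27 deep; flange 104 wide, 8 thick; wooden knob 22 wide, 24 high. Origin: centre of ring's lower edge, z up: flange at 27 to 35 mm, knob top 59. Piled, each ring stands on the next flange, round its knob, up to 4 mm off-centre: lift 25 mm straight. Seated, origin 27 below the rim. 170 g +-20%.
- lid_blue: slate-blue lid (bottom of the pile): tapered hollow ring 94 mm wide below, 105 above, 4 wall, 27 deep; flange 120 wide, 8 thick; wooden knob 22 wide, 24 high. Origin: centre of ring's lower edge, z up: flange at 27 to 35 mm, knob top 59. Piled, each ring stands on the next flange, round its knob, up to 4 mm off-centre: lift 25 mm straight. Seated, origin 27 below the rim. 220 g +-20%.
- pepper_mill: brown wooden pepper mill standing on the worktop near the front edge, 58 mm across, 170 mm high, loose. Origin: centre of its underside, z up. To be left alone.
- pink_mug: pink mug with a handle, 83 mm across (124 mm with the handle), 94 mm high, loose, standing to the right at the back of the work. Origin: on its underside between body and handle (20 mm from the body's axis), z up. To be left alone.
Things that resemble listed ones, but are neither listed nor needed, are in the scene too. What is shaped like the lid_white but orange or turquoise is not meant.

How it is judged:
At the end, for the whole second after the job is handed in: Each lid rests on the canister of its own glaze, ring in the mouth and flange on the rim (height within 3 mm, centred within 8 mm, level within 0.06 rad); all canisters stand upright within 4 cm of where they started; all released and at rest (z of lid_red in the frame of canister_red between 0.07 and 0.076 m and horizontal distance between lid_red and canister_red below 0.008 m and angle between the z axis of lid_red and the z axis of canister_red, either way round below 0.06 rad and angle between each of lid_red, lid_white, lid_green, lid_blue's own z axis and vertical below 0.08 rad and angle between each of canister_red, canister_white, canister_green, canister_blue's own z axis and vertical below 0.06 rad and height (world z) of each of canister_red, canister_white, canister_green, canister_blue below 0.005 m and distance of each of canister_red, canister_white, canister_green, canister_blue from where it was at the start of the episode below 0.04 m and linear speed of each of lid_red, canister_red, lid_white, canister_white, lid_green, canister_green, lid_blue, canister_blue below 0.02 m/s and angular speed of each of lid_red, lid_white, lid_green, lid_blue below 0.1 rad/s and z of lid_white in the frame of canister_white between 0.082 and 0.088 m and horizontal distance between lid_white and canister_white below 0.008 m and angle between the z axis of lid_white and the z axis of canister_white, either way round below 0.06 rad and z of lid_green in the frame of canister_green between 0.094 and 0.1 m and horizontal distance between lid_green and canister_green below 0.008 m and angle between the z axis of lid_green and the z axis of canister_green, either way round below 0.06 rad and z of lid_blue in the frame of canister_blue between 0.106 and 0.112 m and horizontal distance between lid_blue and canister_blue below 0.008 m and angle between the z axis of lid_blue and the z axis of canister_blue, either way round below 0.06 rad); the robot touches nothing.
It fails at once if a lid is dropped (falls freely from more than about 2 cm) ((linear speed of lid_red above 0.65 m/s and contact force between the fingers and lid_red below 0.05 N) or (linear speed of lid_white above 0.65 m/s and contact force between the fingers and lid_white below 0.05 N) or (linear speed of lid_green above 0.65 m/s and contact force between the fingers and lid_green below 0.05 N) or (linear speed of lid_blue above 0.65 m/s and contact force between the fingers and lid_blue below 0.05 N)).
It fails at once if a canister is tipped by more than 20 degrees (angle between any of canister_red, canister_white, canister_green, canister_blue's own z axis and vertical above 0.35 rad).
It fails at once if the pepper mill is pushed more than 2 cm or tipped over (distance of pepper_mill from where it was at the start of the episode above 0.02 m or angle between pepper_mill's own z axis and vertical above 0.25 rad).
It fails at once if the pink mug is pushed more than 2 cm or tipped over (distance of pink_mug from where it was at the start of the episode above 0.02 m or angle between pink_mug's own z axis and vertical above 0.25 rad).
It also fails if it takes over 106 s, if anything falls off the work surface, if the arm or the gripper's body presses on something with over 40 N, if the wrist force passes 120 N, or if a joint passes its speed limit or range.

## Working session

There is one attempt and no reset: what is moved stays moved. The work goes in short steps, Python scripts to look and compute and a tool call to move; the robot and the scene stay as the last step left them, time stands still between calls to the robot, and variables do not carry over. Pictures are saved under pics/ and viewed, at most 14 in all, crops included, and the job is handed in when it is done.

Besides the shell and the picture viewer there is one more tool, called after "Emit:" by a JSON object that holds its "method" and its "body", one argument or row to a line. jog_arm: Moves the arm, as the interface text tells. Its arguments: {"type":"object","properties":{"steps":{"type":"array"},"squeeze":{"type":"number"}},"required":["steps"]}

```bash
mkdir -p pics; cat > h.py <<'E'
import numpy as np, cv2
from bench import ctrl
def pts(f, mask=None):
    d=f["depth"]; K=f["K"]; v,u=np.nonzero((d>0) if mask is None else (mask&(d>0)))
    z=d[v,u]; p=np.c_[(u-K[0,2])/K[0,0]*z, -(v-K[1,2])/K[1,1]*z, -z]
    T=f["cam_to_world"]; return p@T[:3,:3].T+T[:3,3]
def save(f,n): cv2.imwrite(f"pics/{n}.png", f["color"][:,:,::-1])
E
python3 - <<'E'
from h import *
s=ctrl.sense(); print({k:np.round(v,3) for k,v in s.items()}, ctrl.tip_extent)
F={}
for c in ["top","scene"]:
    f=ctrl.read_camera(c); F[c]=f; save(f,c+"0")
    print(c,np.round(f["cam_to_world"][:3],3).tolist(),f["K"].round(1).tolist())
f=F["top"]
for n in ["canister_red","canister_white","canister_green","canister_blue","lid_red","lid_white","lid_green","lid_blue","pepper_mill","pink_mug"]:
    for m in ctrl.masks_of("top",n)[:3]:
        p=pts(f,m["pixels"]); 
        if len(p)<5: continue
        h=np.percentile(p[:,2],95)
        q=p[p[:,2]>h-0.012]
        (c,r)=cv2.minEnclosingCircle(q[:,:2].astype(np.float32))
        print(n,round(m["conf"],2),np.round(m["uv"]),"z95",h.round(3),"zmax",p[:,2].max().round(3),"circ",np.round(c,3),round(r,3),len(p))
E
```

```text
{'clock': np.float64(0.0), 'joints': array([ 1.159,  0.378,  0.08 ,  1.274, -0.   ,  1.461]), 'qvel': array([-0.001, -0.001,  0.002, -0.001, -0.001,  0.   ]), 'joint_torque': array([ 2.0000e-03, -4.6361e+01,  2.6987e+01,  2.1000e-02,  0.0000e+00,
       -0.0000e+00]), 'position': array([0.171, 0.548, 0.249]), 'orientation': array([-4.720e-01, -3.105e+00,  3.000e-03]), 'contact_force': array([ 0.152, -0.163,  0.635]), 'ft_torque': array([-0.013, -0.028,  0.012]), 'grasp_force': np.float64(0.0), 'opening': np.float64(0.085)} 0.019
top [[0.1, 0.971, -0.218, 0.271], [-0.995, 0.096, -0.026, -0.123], [-0.004, 0.22, 0.976, 1.164]] [[428.7, 0.0, 250.2], [0.0, 428.7, 194.5], [0.0, 0.0, 1.0]]
scene [[0.845, 0.369, -0.386, 0.079], [-0.534, 0.585, -0.61, -0.809], [0.001, 0.722, 0.691, 0.9]] [[389.8, 0.0, 251.0], [0.0, 389.8, 194.3], [0.0, 0.0, 1.0]]
canister_red 0.81 [150. 216.] z95 0.102 zmax 0.105 circ [0.441 0.16 ] 0.037 876
canister_white 0.61 [291. 161.] z95 0.112 zmax 0.117 circ [ 0.627 -0.198] 0.044 1177
canister_white 0.51 [295. 261.] z95 0.162 zmax 0.172 circ [ 0.355 -0.216] 0.022 460
c
[... 257 characters left out ...]
0.74 [223. 217.] z95 0.163 zmax 0.167 circ [ 0.437 -0.039] 0.011 688
lid_white 0.91 [286. 212.] z95 0.057 zmax 0.064 circ [ 0.488 -0.199] 0.011 793
lid_white 0.68 [154. 160.] z95 0.057 zmax 0.064 circ [0.597 0.178] 0.012 752
lid_white 0.64 [228. 232.] z95 0.108 zmax 0.138 circ [ 0.435 -0.039] 0.043 246
lid_green 0.71 [233. 239.] z95 0.103 zmax 0.109 circ [ 0.43  -0.044] 0.043 321
lid_green 0.22 [371. 217.] z95 0.124 zmax 0.129 circ [ 0.488 -0.405] 0.052 1809
lid_blue 0.61 [236. 243.] z95 0.065 zmax 0.072 circ [ 0.388 -0.044] 0.022 241
pepper_mill 0.81 [294. 262.] z95 0.162 zmax 0.172 circ [ 0.356 -0.216] 0.022 469
pink_mug 0.96 [376. 149.] z95 0.094 zmax 0.099 circ [ 0.661 -0.414] 0.057 1059
```

View pics/top0.png

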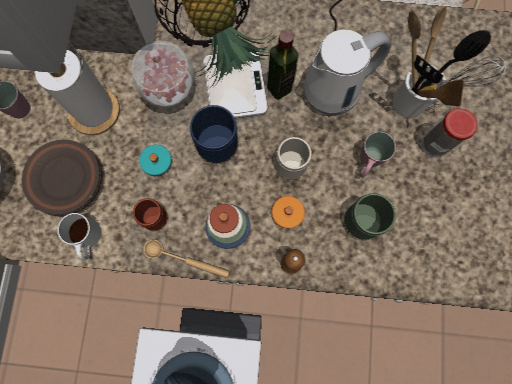

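View pics/scene0.png

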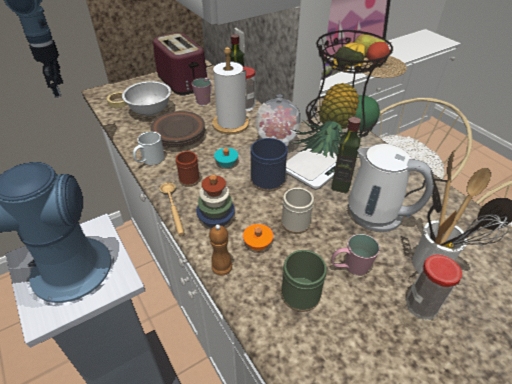

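The top view shows the pile at (225,220), with the red lid on top. Canisters: red (150,214), white (293,157), green (370,216), blue (214,133). The mill is at (293,261), the mug at (378,148), and the orange and turquoise decoy lids at (288,212) and (155,160). The scene view agrees with this. Next I go above the pile.

```bash
cat >> h.py <<'E'
from scipy.spatial.transform import Rotation as R
def go(*targets):
    s=ctrl.sense(); r=R.from_rotvec(s["orientation"])
    print("pos",np.round(s["position"],4),"rot",np.round(s["orientation"],3),"open",round(float(s["opening"]),4))
    for t in targets: print(t,"->",np.round(r.inv().apply(np.array(t)-s["position"])*1000,1))
    # tilt correction in the tool frame so that z points down, yaw kept
    z=r.inv().apply([0,0,-1]); print("tilt fix deg",np.round(np.degrees(np.cross([0,0,1],z)),2))
def knob(f,zt,near,rad=.02,tol=.006):
    p=pts(f); d=np.hypot(*(p[:,:2]-near).T); q=p[(d<rad)&(abs(p[:,2]-zt)<tol)]
    c,r=cv2.minEnclosingCircle(q[:,:2].astype(np.float32)); print("knob n",len(q),"mean",q.mean(0).round(4),"circ",np.round(c,4),round(r,4))
E
python3 -c "
from h import *
go((.437,-.039,.27))"
```

```text
pos [0.1709 0.5491 0.2503] rot [0.472 3.106 0.   ] open 0.0852
(0.437, -0.039, 0.27) -> [-428.8 -482.4  -19.7]
tilt fix deg [ 0.01  0.   -0.  ]
```

Emit:
{"method": "jog_arm", "body": {
  "steps": [
    [0.2, 0, 0, -20, 0, 0, 0],
    [0.2, -429, -482, -20, 0, 0, 0],
    [0.2, -429, -482, -20, 0, 0, 0],
    [0.2, -429, -482, -20, 0, 0, 0],
    [0.2, -429, -482, -20, 0, 0, 0],
    [0.2, -429, -482, -20, 0, 0, 0],
    [0.2, -429, -482, -20, 0, 0, 0],
    [0.2, -429, -482, -20, 0, 0, 0],
    [0.2, -429, -482, -20, 0, 0, 0],
    [0.2, -429, -482, -20, 0, 0, 0],
    [0.2, -429, -482, -20, 0, 0, 0],
    [0.2, -429, -482, -20, 0, 0, 0]
  ],
  "squeeze": 30
}}

```text
clock: 1.8
position: [0.3985, 0.0461, 0.2707]
orientation: [0.472, 3.104, 0.001]
contact_force: [0.4, 0.7, 0.1]
opening: 0.0513
grasp_force: 0.0
```

```bash
python3 -c "
from h import *
go((.437,-.039,.27))"
```

```text
pos [0.3985 0.0461 0.2707] rot [4.720e-01 3.104e+00 1.000e-03] open 0.0513
(0.437, -0.039, 0.27) -> [-62.1 -69.7   0.7]
tilt fix deg [ 0.04  0.07 -0.  ]
```

Emit:
{"method": "jog_arm", "body": {
  "steps": [
    [0.2, -62, -70, 0, 0, 0, 0],
    [0.2, -62, -70, 0, 0, 0, 0],
    [0.2, -62, -70, 0, 0, 0, 0],
    [0.2, -62, -70, 0, 0, 0, 0]
  ]
}}

```text
clock: 2.2
position: [0.4363, -0.0378, 0.2702]
orientation: [-0.476, -3.105, -0.001]
contact_force: [-0.6, -0.6, 0.8]
opening: 0.0515
grasp_force: 0.0
```

```bash
python3 -c "
from h import *
go()
f=ctrl.read_camera('wrist'); save(f,'w0')
knob(f,.164,(.437,-.039))
for n in ['lid_red','canister_red']:
  for m in ctrl.masks_of('wrist',n)[:2]: print(n,m['conf'],m['uv'],pts(f,m['pixels']).mean(0).round(3))"
```

```text
pos [ 0.4363 -0.0378  0.2702] rot [-4.760e-01 -3.105e+00 -1.000e-03] open 0.0515
tilt fix deg [ 0.03 -0.03  0.  ]
knob n 649 mean [ 0.4348 -0.0376  0.1641] circ [ 0.4358 -0.038 ] 0.011
lid_red 0.64 [254.2, 181.8] [ 0.434 -0.037  0.143]
canister_red 0.71 [450.5, 108.6] [0.438 0.163 0.067]
```

View pics/w0.png

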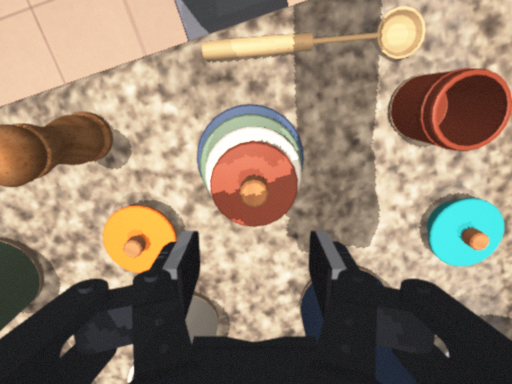

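The wrist view shows the red knob at (254,192), right under the gripper, with the jaws clear of it. I'll go down, grip and lift.

Emit:
{"method": "jog_arm", "body": {
  "steps": [
    [0.2, 0, 0, 50, 0, 0, 0],
    [0.2, 0, 0, 90, 0, 0, 0],
    [0.2, 0, 0, 106, 0, 0, 0],
    [0.2, 0, 0, 106, 0, 0, 0],
    [-1, 0, 0, 106, 0, 0, 0],
    [-1, 0, 0, 106, 0, 0, 0],
    [-1, 0, 0, 106, 0, 0, 0],
    [-1, 0, 0, 106, 0, 0, 0],
    [-1, 0, 0, 106, 0, 0, 0],
    [-1, 0, 0, 106, 0, 0, 0]
  ],
  "squeeze": 30
}}

```text
clock: 3.35
position: [0.4376, -0.0373, 0.1656]
orientation: [0.472, 3.103, 0.001]
contact_force: [0.4, 0.4, 6.0]
opening: 0.021
grasp_force: 29.7
```

Emit:
{"method": "jog_arm", "body": {
  "steps": [
    [-1, 0, 0, -8, 0, 0, 0],
    [-1, 0, 0, -20, 0, 0, 0],
    [-1, 0, 0, -35, 0, 0, 0],
    [-1, 0, 0, -60, 0, 0, 0],
    [-1, 0, 0, -75, 0, 0, 0],
    [-1, 0, 0, -75, 0, 0, 0]
  ]
}}

```text
clock: 3.95
position: [0.4377, -0.0376, 0.2415]
orientation: [0.472, 3.102, -0.0]
contact_force: [-0.3, -0.6, -1.1]
opening: 0.0212
grasp_force: 29.4
```

```bash
python3 -c "
from h import *
go((.441,.160,.24),(.441,.160,.17))
f=ctrl.read_camera('wrist'); save(f,'w1')
p=pts(f)
# rim of red canister
d=np.hypot(p[:,0]-.441,p[:,1]-.16); q=p[(d<.05)&(abs(p[:,2]-.1)<.006)]
c,r=cv2.minEnclosingCircle(q[:,:2].astype(np.float32)); print(len(q),np.round(c,4),r)"
```

```text
pos [ 0.4377 -0.0376  0.2415] rot [ 0.472  3.102 -0.   ] open 0.0212
(0.441, 0.16, 0.24) -> [ 55.6 189.6   1.3]
(0.441, 0.16, 0.17) -> [ 55.9 189.6  71.3]
tilt fix deg [ 0.02  0.23 -0.  ]
1571 [0.4385 0.1611] 0.03578898310661316
```

View pics/w1.png

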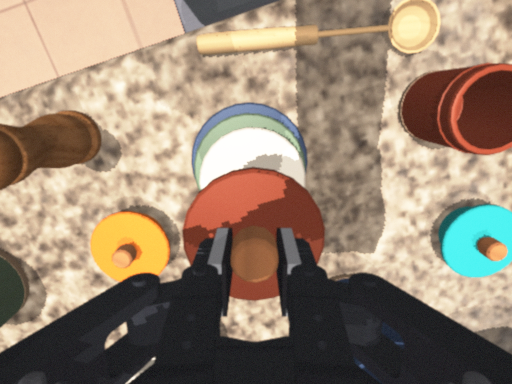

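The red lid is held square in the jaws, with its flange centred at about (254,235). Now to the red canister.

Emit:
{"method": "jog_arm", "body": {
  "steps": [
    [-1, 57, 190, 1, 0, 0, 0],
    [-1, 57, 190, 1, 0, 0, 0],
    [-1, 57, 190, 1, 0, 0, 0],
    [-1, 57, 190, 1, 0, 0, 0],
    [-1, 57, 190, 1, 0, 0, 0],
    [-1, 57, 190, 1, 0, 0, 0],
    [-1, 57, 190, 50, 0, 0, 0],
    [-1, 57, 190, 80, 0, 0, 0],
    [-1, 57, 190, 80, 0, 0, 0]
  ]
}}

```text
clock: 4.9
position: [0.4346, 0.1589, 0.155]
orientation: [-0.475, -3.097, 0.005]
contact_force: [0.8, 0.4, -2.1]
opening: 0.0207
grasp_force: 29.6
```

```bash
python3 -c "
from h import *
go((.440,.1605,.134))"
```

```text
pos [0.4346 0.1589 0.155 ] rot [-0.475 -3.097  0.005] open 0.0207
(0.44, 0.1605, 0.134) -> [-4.8  3.2 20.9]
tilt fix deg [-0.27 -0.46  0.  ]
```

Emit:
{"method": "jog_arm", "body": {
  "steps": [
    [-1, 0, 0, 0, 0, 0, 0],
    [-1, 0, 0, 0, 0, 0, 0]
  ]
}}

```text
clock: 5.1
position: [0.4396, 0.1606, 0.1609]
orientation: [0.474, 3.103, 0.001]
contact_force: [0.6, -0.1, 0.2]
opening: 0.0204
grasp_force: 29.7
```

```bash
python3 -c "
from h import *
go((.440,.1605,.136))"
```

```text
pos [0.4396 0.1606 0.1609] rot [4.740e-01 3.103e+00 1.000e-03] open 0.0204
(0.44, 0.1605, 0.136) -> [-0.4 -0.  24.9]
tilt fix deg [ 0.06  0.12 -0.  ]
```

Settled and on target. I'll lower it slowly.

Emit:
{"method": "jog_arm", "body": {
  "steps": [
    [-1, 0, 0, 10, 0, 0, 0],
    [-1, 0, 0, 18, 0, 0, 0],
    [-1, 0, 0, 23, 0, 0, 0],
    [-1, 0, 0, 26, 0, 0, 0],
    [-1, 0, 0, 28, 0, 0, 0],
    [-1, 0, 0, 28, 0, 0, 0],
    [-1, 0, 0, 28, 0, 0, 0]
  ]
}}

```text
clock: 5.8
position: [0.4399, 0.1616, 0.1341]
orientation: [0.471, 3.102, 0.002]
contact_force: [-5.3, -2.1, 19.9]
opening: 0.0208
grasp_force: 31.3
```

Emit:
{"method": "jog_arm", "body": {
  "steps": [
    [-1, 0, 0, -1, 0, 0, 0],
    [0.2, 0, 0, -1, 0, 0, 0],
    [0.2, 0, 0, -1, 0, 0, 0],
    [0.2, 0, 0, -1, 0, 0, 0],
    [0.2, 0, 0, -1, 0, 0, 0],
    [0.2, 0, 0, -50, 0, 0, 0],
    [0.2, 0, 0, -95, 0, 0, 0],
    [0.2, 0, 0, -95, 0, 0, 0]
  ]
}}

```text
clock: 6.6
position: [0.4419, 0.162, 0.232]
orientation: [0.471, 3.097, 0.006]
contact_force: [0.2, 0.8, 0.1]
opening: 0.0511
grasp_force: 0.0
```

```bash
python3 -c "
from h import *
f=ctrl.read_camera('wrist'); p=pts(f)
d=np.hypot(p[:,0]-.44,p[:,1]-.16); q=p[(d<.045)&(d>.02)&(abs(p[:,2]-.108)<.015)]
print('flange',len(q),np.percentile(q[:,2],[5,50,95]).round(4),q.mean(0)); A=np.c_[q[:,:2],np.ones(len(q))]; print('tilt',np.linalg.lstsq(A,q[:,2],rcond=None)[0])
knob(f,.132,(.44,.16))
knob(f,.129,(.437,-.039),.03)
go((.436,-.038,.23))"
```

```text
flange 4369 [0.1075 0.109  0.1101] [0.43524007 0.16364722 0.10874189]
tilt [ 0.01514793 -0.00706033  0.10330431]
knob n 692 mean [0.4372 0.1622 0.1323] circ [0.4381 0.1619] 0.011
knob n 528 mean [ 0.4356 -0.0333  0.1281] circ [ 0.4355 -0.0365] 0.0109
pos [0.4407 0.1617 0.2293] rot [0.471 3.1   0.004] open 0.0513
(0.436, -0.038, 0.23) -> [ -54.9 -192.1   -1. ]
tilt fix deg [ 0.19  0.33 -0.  ]
```

The red lid is seated: flange top at 0.109 and level. Back to the pile.

Emit:
{"method": "jog_arm", "body": {
  "steps": [
    [0.2, -55, -191, -5, 0, 0, 0],
    [0.2, -55, -191, -5, 0, 0, 0],
    [0.2, -55, -191, -5, 0, 0, 0],
    [0.2, -55, -191, -5, 0, 0, 0],
    [0.2, -55, -191, -5, 0, 0, 0],
    [0.2, -55, -191, -5, 0, 0, 0],
    [0.2, -55, -191, -5, 0, 0, 0],
    [0.2, -55, -191, -5, 0, 0, 0]
  ]
}}

```text
clock: 7.45
position: [0.4338, -0.0361, 0.2307]
orientation: [-0.468, -3.105, -0.001]
contact_force: [0.6, 0.1, 0.4]
opening: 0.0514
grasp_force: 0.0
```

```bash
python3 -c "
from h import *
f=ctrl.read_camera('wrist')
knob(f,.129,(.436,-.037))
go((.436,-.037,.130))"
```

```text
knob n 665 mean [ 0.4343 -0.0379  0.1292] circ [ 0.4355 -0.0384] 0.0111
pos [ 0.4339 -0.0361  0.2309] rot [-4.680e-01 -3.106e+00 -1.000e-03] open 0.051
(0.436, -0.037, 0.13) -> [ -2.3  -0.3 100.9]
tilt fix deg [ 0.01 -0.05  0.  ]
```

Emit:
{"method": "jog_arm", "body": {
  "steps": [
    [0.2, -2, -1, 50, 0, 0, 0],
    [0.2, -2, -1, 90, 0, 0, 0],
    [0.2, -2, -1, 101, 0, 0, 0],
    [0.2, -2, -1, 101, 0, 0, 0],
    [-1, -2, -1, 101, 0, 0, 0],
    [-1, -2, -1, 101, 0, 0, 0],
    [-1, -2, -1, 101, 0, 0, 0],
    [-1, -2, -1, 101, 0, 0, 0],
    [-1, -2, -1, 101, 0, 0, 0],
    [-1, -2, -1, 101, 0, 0, 0]
  ],
  "squeeze": 30
}}

```text
clock: 8.5
position: [0.4377, -0.0393, 0.1323]
orientation: [0.472, 3.101, 0.001]
contact_force: [0.5, 1.7, 7.7]
opening: 0.0205
grasp_force: 29.5
```

Emit:
{"method": "jog_arm", "body": {
  "steps": [
    [-1, 0, 0, -8, 0, 0, 0],
    [-1, 0, 0, -20, 0, 0, 0],
    [-1, 0, 0, -35, 0, 0, 0],
    [-1, 0, 0, -70, 0, 0, 0],
    [-1, 0, 0, -110, 0, 0, 0],
    [-1, 0, 0, -110, 0, 0, 0],
    [-1, 0, 0, -110, 0, 0, 0]
  ]
}}

```text
clock: 9.2
position: [0.4365, -0.0394, 0.2415]
orientation: [0.472, 3.103, -0.0]
contact_force: [-1.0, 0.6, -2.4]
opening: 0.0204
grasp_force: 29.5
```

```bash
python3 -c "
from h import *
f=ctrl.read_camera('wrist'); save(f,'w2')
go((.627,-.198,.24))"
```

```text
pos [ 0.4356 -0.0392  0.2403] rot [ 0.472  3.106 -0.   ] open 0.0207
(0.627, -0.198, 0.24) -> [-230.   -94.7    0.3]
tilt fix deg [-0.    0.01  0.  ]
```

View pics/w2.png

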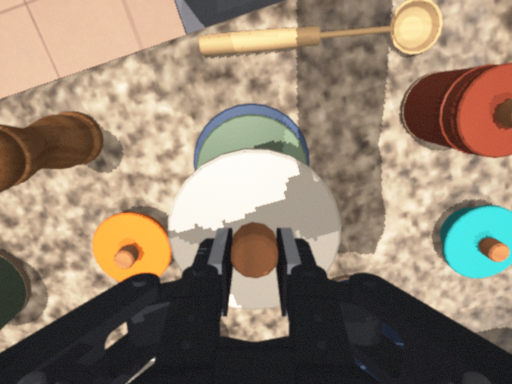

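The white lid is held level, knob at (254,250), and the red lid is seated on its canister at (505,110). Over to the white canister.

Emit:
{"method": "jog_arm", "body": {
  "steps": [
    [-1, -230, -95, 0, 0, 0, 0],
    [-1, -230, -95, 0, 0, 0, 0],
    [-1, -230, -95, 0, 0, 0, 0],
    [-1, -230, -95, 0, 0, 0, 0],
    [-1, -230, -95, 0, 0, 0, 0],
    [-1, -230, -95, 0, 0, 0, 0],
    [-1, -230, -95, 0, 0, 0, 0],
    [-1, -230, -95, 35, 0, 0, 0],
    [-1, -230, -95, 65, 0, 0, 0],
    [-1, -230, -95, 65, 0, 0, 0],
    [-1, -230, -95, 65, 0, 0, 0]
  ]
}}

```text
clock: 10.35
position: [0.6256, -0.1969, 0.1757]
orientation: [-0.471, -3.104, -0.001]
contact_force: [0.3, -0.3, -0.3]
opening: 0.021
grasp_force: 29.6
```

```bash
python3 -c "
from h import *
go((.627,-.198,.147))
f=ctrl.read_camera('top'); 
for m in ctrl.masks_of('top','canister_white')[:2]:
  p=pts(f,m['pixels']); q=p[abs(p[:,2]-.112)<.008]
  if len(q)>5: print(m['uv'],len(q),cv2.minEnclosingCircle(q[:,:2].astype(np.float32)))"
```

```text
pos [ 0.6256 -0.1969  0.1757] rot [-4.710e-01 -3.104e+00 -1.000e-03] open 0.021
(0.627, -0.198, 0.147) -> [-1.7 -0.7 28.7]
tilt fix deg [ 0.02 -0.12  0.  ]
```

Emit:
{"method": "jog_arm", "body": {
  "steps": [
    [-1, -2, -1, 10, 0, 0, 0],
    [-1, -2, -1, 19, 0, 0, 0],
    [-1, -2, -1, 24, 0, 0, 0],
    [-1, -2, -1, 27, 0, 0, 0],
    [-1, -2, -1, 29, 0, 0, 0],
    [-1, -2, -1, 30, 0, 0, 0],
    [-1, -2, -1, 30, 0, 0, 0]
  ]
}}

```text
clock: 11.15
position: [0.6293, -0.1991, 0.1477]
orientation: [0.471, 3.104, 0.001]
contact_force: [-2.3, 4.5, 10.6]
opening: 0.0199
grasp_force: 30.6
```

Emit:
{"method": "jog_arm", "body": {
  "steps": [
    [-1, 0, 0, -1, 0, 0, 0],
    [0.2, 0, 0, -1, 0, 0, 0],
    [0.2, 0, 0, -1, 0, 0, 0],
    [0.2, 0, 0, -1, 0, 0, 0],
    [0.2, 0, 0, -1, 0, 0, 0],
    [0.2, 0, 0, -50, 0, 0, 0],
    [0.2, 0, 0, -90, 0, 0, 0],
    [0.2, 0, 0, -90, 0, 0, 0]
  ]
}}

```text
clock: 11.95
position: [0.6316, -0.201, 0.242]
orientation: [0.471, 3.095, -0.005]
contact_force: [1.7, -0.5, 1.9]
opening: 0.0511
grasp_force: 0.0
```

```bash
cat >> h.py <<'E'
def flange(f,c,z,r):
    p=pts(f); d=np.hypot(p[:,0]-c[0],p[:,1]-c[1]); q=p[(d<r-.003)&(d>.02)&(abs(p[:,2]-z)<.015)]
    A=np.c_[q[:,:2],np.ones(len(q))]; print('flange',len(q),np.percentile(q[:,2],[5,50,95]).round(4),'tilt',np.linalg.lstsq(A,q[:,2],rcond=None)[0][:2].round(3),'expect',z)
E
python3 -c "
from h import *
f=ctrl.read_camera('wrist')
flange(f,(.628,-.199),.12,.044); knob(f,.144,(.628,-.199))
go((.4355,-.039,.2))"
```

```text
flange 6399 [0.1199 0.1211 0.1221] tilt [0.001 0.001] expect 0.12
knob n 706 mean [ 0.626  -0.1974  0.1443] circ [ 0.627  -0.1977] 0.011
pos [ 0.6307 -0.2007  0.239 ] rot [ 4.710e-01  3.099e+00 -3.000e-03] open 0.0509
(0.4355, -0.039, 0.2) -> [234.8  96.4  37.2]
tilt fix deg [-0.05  0.42  0.  ]
```

The white lid is seated and level. Back to the pile for green, whose knob top should be near 0.094.

Emit:
{"method": "jog_arm", "body": {
  "steps": [
    [0.2, 233, 97, 0, 0, 0, 0],
    [0.2, 233, 97, 0, 0, 0, 0],
    [0.2, 233, 97, 0, 0, 0, 0],
    [0.2, 233, 97, 0, 0, 0, 0],
    [0.2, 233, 97, 0, 0, 0, 0],
    [0.2, 233, 97, 20, 0, 0, 0],
    [0.2, 233, 97, 40, 0, 0, 0],
    [0.2, 233, 97, 40, 0, 0, 0],
    [0.2, 233, 97, 40, 0, 0, 0]
  ]
}}

```text
clock: 12.9
position: [0.4343, -0.0377, 0.1946]
orientation: [-0.472, -3.104, -0.0]
contact_force: [0.5, -0.7, -0.0]
opening: 0.0515
grasp_force: 0.0
```

```bash
python3 -c "
from h import *
f=ctrl.read_camera('wrist')
knob(f,.094,(.436,-.037),.025)
go((.436,-.037,.096))"
```

```text
knob n 678 mean [ 0.4324 -0.0404  0.0942] circ [ 0.4333 -0.0409] 0.0112
pos [ 0.4351 -0.038   0.1953] rot [-0.473 -3.105 -0.   ] open 0.051
(0.436, -0.037, 0.096) -> [-0.6  1.2 99.3]
tilt fix deg [-0.   -0.04  0.  ]
```

Emit:
{"method": "jog_arm", "body": {
  "steps": [
    [0.2, 1, -3, 50, 0, 0, 0],
    [0.2, 1, -3, 88, 0, 0, 0],
    [0.2, 1, -3, 99, 0, 0, 0],
    [0.2, 1, -3, 99, 0, 0, 0],
    [-1, 1, -3, 99, 0, 0, 0],
    [-1, 1, -3, 99, 0, 0, 0],
    [-1, 1, -3, 99, 0, 0, 0],
    [-1, 1, -3, 99, 0, 0, 0],
    [-1, 1, -3, 99, 0, 0, 0],
    [-1, 1, -3, 99, 0, 0, 0]
  ],
  "squeeze": 40
}}

```text
clock: 13.95
position: [0.4352, -0.0411, 0.0984]
orientation: [0.472, 3.101, -0.001]
contact_force: [-0.5, -1.0, 6.7]
opening: 0.02
grasp_force: 39.0
```

Emit:
{"method": "jog_arm", "body": {
  "steps": [
    [-1, 0, 0, -8, 0, 0, 0],
    [-1, 0, 0, -20, 0, 0, 0],
    [-1, 0, 0, -35, 0, 0, 0],
    [-1, 0, 0, -75, 0, 0, 0],
    [-1, 0, 0, -120, 0, 0, 0],
    [-1, 0, 0, -165, 0, 0, 0],
    [-1, 0, 0, -165, 0, 0, 0],
    [-1, 0, 0, -165, 0, 0, 0]
  ]
}}

```text
clock: 14.75
position: [0.434, -0.0405, 0.2626]
orientation: [0.472, 3.103, 0.0]
contact_force: [0.3, 0.8, -2.2]
opening: 0.0203
grasp_force: 39.5
```

```bash
python3 -c "
from h import *
f=ctrl.read_camera('wrist'); save(f,'w3')
go((.50,-.25,.26),(.488,-.405,.26),(.488,-.405,.187))"
```

```text
pos [ 0.4329 -0.0402  0.2611] rot [-0.472 -3.106 -0.   ] open 0.0198
(0.5, -0.25, 0.26) -> [-126.4 -180.3    1. ]
(0.488, -0.405, 0.26) -> [-161.  -331.9    1. ]
(0.488, -0.405, 0.187) -> [-161.  -331.9   74. ]
tilt fix deg [ 0.01 -0.01  0.  ]
```

View pics/w3.png

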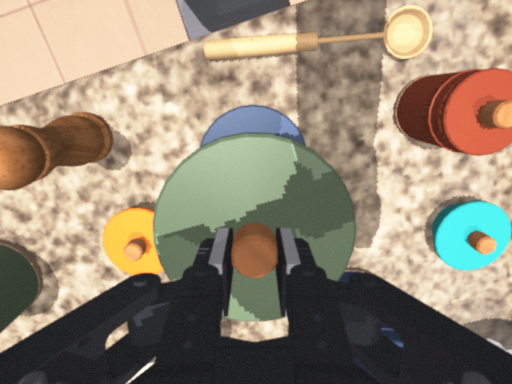

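The green lid is held level, knob at (254,250), and the blue lid is alone below. I'll go to the green canister by way of x = 0.50, clear of the mill.

Emit:
{"method": "jog_arm", "body": {
  "steps": [
    [-1, -126, -180, 0, 0, 0, 0],
    [-1, -126, -180, 0, 0, 0, 0],
    [-1, -126, -180, 0, 0, 0, 0],
    [-1, -126, -180, 0, 0, 0, 0],
    [-1, -126, -180, 0, 0, 0, 0],
    [-1, -161, -332, 0, 0, 0, 0],
    [-1, -161, -332, 0, 0, 0, 0],
    [-1, -161, -332, 0, 0, 0, 0],
    [-1, -161, -332, 0, 0, 0, 0],
    [-1, -161, -332, 0, 0, 0, 0],
    [-1, -161, -332, 35, 0, 0, 0],
    [-1, -161, -332, 65, 0, 0, 0]
  ]
}}

```text
clock: 16.0
position: [0.4885, -0.4034, 0.195]
orientation: [-0.47, -3.106, -0.002]
contact_force: [0.8, -0.2, -2.6]
opening: 0.0202
grasp_force: 40.0
```

Emit:
{"method": "jog_arm", "body": {
  "steps": [
    [-1, 0, 0, 0, 0, 0, 0],
    [-1, 0, 0, 0, 0, 0, 0],
    [-1, 0, 0, 0, 0, 0, 0]
  ]
}}

```text
clock: 16.3
position: [0.4892, -0.405, 0.1982]
orientation: [0.47, 3.104, -0.002]
contact_force: [0.6, 0.2, -0.6]
opening: 0.0203
grasp_force: 39.9
```

```bash
python3 -c "
from h import *
go((.488,-.405,.160))"
```

```text
pos [ 0.4892 -0.405   0.1982] rot [ 4.700e-01  3.104e+00 -2.000e-03] open 0.0203
(0.488, -0.405, 0.16) -> [ 1.2 -0.3 38.2]
tilt fix deg [-0.05  0.13  0.  ]
```

Emit:
{"method": "jog_arm", "body": {
  "steps": [
    [-1, 1, 0, 12, 0, 0, 0],
    [-1, 1, 0, 24, 0, 0, 0],
    [-1, 1, 0, 31, 0, 0, 0],
    [-1, 1, 0, 35, 0, 0, 0],
    [-1, 1, 0, 37, 0, 0, 0],
    [-1, 1, 0, 39, 0, 0, 0],
    [-1, 1, 0, 39, 0, 0, 0],
    [-1, 1, 0, 39, 0, 0, 0]
  ]
}}

```text
clock: 17.1
position: [0.4881, -0.4055, 0.1605]
orientation: [0.472, 3.102, -0.003]
contact_force: [-1.6, 2.0, 12.0]
opening: 0.0204
grasp_force: 41.4
```

Emit:
{"method": "jog_arm", "body": {
  "steps": [
    [-1, 0, 0, -1, 0, 0, 0],
    [0.2, 0, 0, -1, 0, 0, 0],
    [0.2, 0, 0, -1, 0, 0, 0],
    [0.2, 0, 0, -1, 0, 0, 0],
    [0.2, 0, 0, -1, 0, 0, 0],
    [0.2, 0, 0, -50, 0, 0, 0],
    [0.2, 0, 0, -95, 0, 0, 0],
    [0.2, 0, 0, -95, 0, 0, 0]
  ]
}}

```text
clock: 17.9
position: [0.4895, -0.4072, 0.2593]
orientation: [0.471, 3.097, -0.011]
contact_force: [0.3, -0.6, 0.8]
opening: 0.0512
grasp_force: 0.0
```

```bash
python3 -c "
from h import *
f=ctrl.read_camera('wrist')
flange(f,(.488,-.405),.132,.052); knob(f,.156,(.488,-.405))
go((.5,-.25,.25),(.434,-.04,.25))"
```

```text
flange 9565 [0.132  0.133  0.1341] tilt [0.001 0.   ] expect 0.132
knob n 676 mean [ 0.4854 -0.4046  0.1563] circ [ 0.4863 -0.405 ] 0.0111
pos [ 0.4889 -0.4066  0.2562] rot [ 0.471  3.1   -0.007] open 0.0512
(0.5, -0.25, 0.25) -> [ 36.  152.8   5.4]
(0.434, -0.04, 0.25) -> [161.4 333.7   3.9]
tilt fix deg [-0.21  0.39  0.  ]
```

Green is seated. Last one is blue.

Emit:
{"method": "jog_arm", "body": {
  "steps": [
    [0.2, 36, 153, 0, 0, 0, 0],
    [0.2, 36, 153, 0, 0, 0, 0],
    [0.2, 36, 153, 0, 0, 0, 0],
    [0.2, 36, 153, 0, 0, 0, 0],
    [0.2, 160, 332, 0, 0, 0, 0],
    [0.2, 160, 332, 0, 0, 0, 0],
    [0.2, 160, 332, 0, 0, 0, 0],
    [0.2, 160, 332, 0, 0, 0, 0],
    [0.2, 160, 332, 0, 0, 0, 0],
    [0.2, 160, 332, 45, 0, 0, 0],
    [0.2, 160, 332, 90, 0, 0, 0],
    [0.2, 160, 332, 90, 0, 0, 0]
  ]
}}

```text
clock: 19.15
position: [0.4268, -0.039, 0.156]
orientation: [-0.47, -3.092, -0.002]
contact_force: [-1.7, 0.1, 0.8]
opening: 0.0513
grasp_force: 0.0
```

Emit:
{"method": "jog_arm", "body": {
  "steps": [
    [0.2, 0, 0, 0, 0, 0, 0],
    [0.2, 0, 0, 0, 0, 0, 0]
  ]
}}

```text
clock: 19.35
position: [0.4351, -0.0412, 0.1642]
orientation: [0.473, 3.103, -0.001]
contact_force: [0.6, 0.3, -0.2]
opening: 0.0515
grasp_force: 0.0
```

```bash
python3 -c "
from h import *
f=ctrl.read_camera('wrist')
knob(f,.059,(.435,-.04),.025)
go((.434,-.040,.062))"
```

```text
knob n 659 mean [ 0.4318 -0.0409  0.0593] circ [ 0.4328 -0.0412] 0.0111
pos [ 0.4355 -0.0412  0.1646] rot [ 4.720e-01  3.101e+00 -1.000e-03] open 0.0516
(0.434, -0.04, 0.062) -> [  2.3   0.7 102.6]
tilt fix deg [ 0.02  0.26 -0.  ]
```

Emit:
{"method": "jog_arm", "body": {
  "steps": [
    [0.2, 2, 0, 50, 0, 0, 0],
    [0.2, 2, 0, 90, 0, 0, 0],
    [0.2, 2, 0, 103, 0, 0, 0],
    [0.2, 2, 0, 103, 0, 0, 0],
    [-1, 2, 0, 103, 0, 0, 0],
    [-1, 2, 0, 103, 0, 0, 0],
    [-1, 2, 0, 103, 0, 0, 0],
    [-1, 2, 0, 103, 0, 0, 0],
    [-1, 2, 0, 103, 0, 0, 0],
    [-1, 2, 0, 103, 0, 0, 0]
  ],
  "squeeze": 45
}}

```text
clock: 20.4
position: [0.4337, -0.0406, 0.0615]
orientation: [0.472, 3.101, -0.001]
contact_force: [-0.6, 0.3, 4.9]
opening: 0.02
grasp_force: 43.8
```

Emit:
{"method": "jog_arm", "body": {
  "steps": [
    [-1, 0, 0, -8, 0, 0, 0],
    [-1, 0, 0, -20, 0, 0, 0],
    [-1, 0, 0, -40, 0, 0, 0],
    [-1, 0, 0, -80, 0, 0, 0],
    [-1, 0, 0, -125, 0, 0, 0],
    [-1, 0, 0, -170, 0, 0, 0],
    [-1, 0, 0, -185, 0, 0, 0],
    [-1, 0, 0, -185, 0, 0, 0],
    [-1, 0, 0, -185, 0, 0, 0]
  ]
}}

```text
clock: 21.3
position: [0.4311, -0.0397, 0.2442]
orientation: [0.472, 3.106, 0.0]
contact_force: [-0.1, -0.5, -2.8]
opening: 0.0198
grasp_force: 44.2
```

```bash
python3 -c "
from h import *
f=ctrl.read_camera('wrist'); save(f,'w4')
go((.67,.016,.245),(.67,.016,.2))"
```

```text
pos [ 0.4304 -0.0396  0.2433] rot [-0.472 -3.104 -0.   ] open 0.02
(0.67, 0.016, 0.245) -> [-212.2  124.3   -2.1]
(0.67, 0.016, 0.2) -> [-212.3  124.3   42.9]
tilt fix deg [ 0.   -0.11  0.  ]
```

View pics/w4.png

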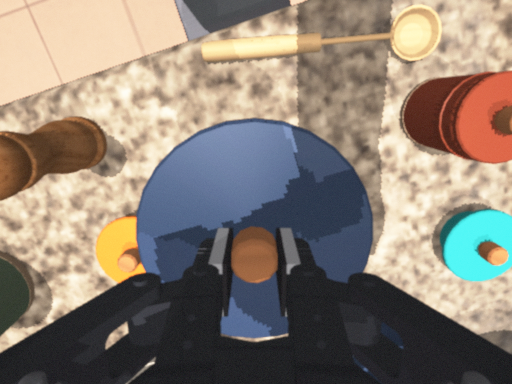

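The blue lid is held level, knob at (254,252). Over to the blue canister.

Emit:
{"method": "jog_arm", "body": {
  "steps": [
    [-1, -212, 124, -2, 0, 0, 0],
    [-1, -212, 124, -2, 0, 0, 0],
    [-1, -212, 124, -2, 0, 0, 0],
    [-1, -212, 124, -2, 0, 0, 0],
    [-1, -212, 124, -2, 0, 0, 0],
    [-1, -212, 124, -2, 0, 0, 0],
    [-1, -212, 124, -2, 0, 0, 0],
    [-1, -212, 124, 20, 0, 0, 0],
    [-1, -212, 124, 38, 0, 0, 0],
    [-1, -212, 124, 38, 0, 0, 0],
    [-1, -212, 124, 38, 0, 0, 0]
  ]
}}

```text
clock: 22.45
position: [0.6688, 0.0153, 0.2065]
orientation: [-0.473, -3.104, 0.0]
contact_force: [0.7, 0.4, -2.3]
opening: 0.0198
grasp_force: 44.4
```

```bash
python3 -c "
from h import *
go((.67,.016,.170))"
```

```text
pos [0.6688 0.0153 0.2065] rot [-0.473 -3.104  0.   ] open 0.0198
(0.67, 0.016, 0.17) -> [-1.   1.  36.5]
tilt fix deg [-0.02 -0.11  0.  ]
```

Emit:
{"method": "jog_arm", "body": {
  "steps": [
    [-1, -1, 1, 12, 0, 0, 0],
    [-1, -1, 1, 23, 0, 0, 0],
    [-1, -1, 1, 30, 0, 0, 0],
    [-1, -1, 1, 33, 0, 0, 0],
    [-1, -1, 1, 35, 0, 0, 0],
    [-1, -1, 1, 37, 0, 0, 0],
    [-1, -1, 1, 37, 0, 0, 0],
    [-1, -1, 1, 37, 0, 0, 0]
  ]
}}

```text
clock: 23.25
position: [0.6715, 0.0165, 0.1708]
orientation: [0.472, 3.106, 0.0]
contact_force: [-4.9, 0.5, 6.6]
opening: 0.02
grasp_force: 45.1
```

Emit:
{"method": "jog_arm", "body": {
  "steps": [
    [-1, 0, 0, 1, 0, 0, 0],
    [0.2, 0, 0, 0, 0, 0, 0],
    [0.2, 0, 0, 0, 0, 0, 0],
    [0.2, 0, 0, 0, 0, 0, 0],
    [0.2, 0, 0, 0, 0, 0, 0],
    [0.2, 0, 0, -40, 0, 0, 0],
    [0.2, 0, 0, -80, 0, 0, 0],
    [0.2, 0, 0, -80, 0, 0, 0],
    [0.2, 0, 0, -80, 0, 0, 0]
  ]
}}

```text
clock: 24.15
position: [0.6729, 0.0161, 0.2506]
orientation: [0.472, 3.103, 0.001]
contact_force: [-0.7, -1.3, 0.8]
opening: 0.0515
grasp_force: 0.0
```

```bash
python3 -c "
from h import *
f=ctrl.read_camera('wrist')
flange(f,(.67,.016),.144,.06); knob(f,.168,(.67,.016))
go((.5,-.1,.26))"
```

```text
flange 15880 [0.144  0.1451 0.1461] tilt [0.001 0.001] expect 0.144
knob n 794 mean [0.6682 0.0175 0.1683] circ [0.6692 0.0172] 0.011
pos [0.672  0.0162 0.2489] rot [0.472 3.106 0.   ] open 0.0511
(0.5, -0.1, 0.26) -> [ 129.7 -162.1  -11.1]
tilt fix deg [ 0.    0.01 -0.  ]
```

Everything is seated. I'll back off and check the whole scene before handing in.

Emit:
{"method": "jog_arm", "body": {
  "steps": [
    [0.2, 0, 0, -20, 0, 0, 0],
    [0.2, 200, -20, -20, 0, 0, 0],
    [0.2, 200, -20, -20, 0, 0, 0],
    [0.2, 200, -20, -20, 0, 0, 0],
    [0.2, 200, -20, -20, 0, 0, 0],
    [0.2, 200, -20, -20, 0, 0, 0],
    [0.2, 200, -20, -20, 0, 0, 0],
    [0.2, 200, -20, -20, 0, 0, 0]
  ]
}}

```text
clock: 25.0
position: [0.4758, 0.0564, 0.2688]
orientation: [0.472, 3.105, 0.0]
contact_force: [-0.5, -0.3, 0.1]
opening: 0.051
grasp_force: 0.0
```

```bash
python3 -c "
from h import *
f=ctrl.read_camera('scene'); save(f,'s1')
f=ctrl.read_camera('top')
for c,z,r in [((.439,.161),.108,.036),((.627,-.198),.12,.044),((.488,-.405),.132,.052),((.67,.016),.144,.06)]: flange(f,c,z,r)"
```

```text
flange 321 [0.1054 0.1087 0.1118] tilt [ 0.    -0.008] expect 0.108
flange 583 [0.1168 0.1202 0.1236] tilt [0.005 0.008] expect 0.12
flange 1041 [0.1287 0.1319 0.1349] tilt [0.001 0.002] expect 0.132
flange 1305 [0.1416 0.1445 0.1475] tilt [-0.     0.003] expect 0.144
```

View pics/s1.png

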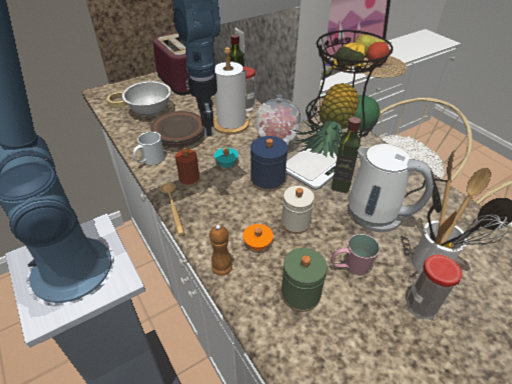

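The scene view shows all four canisters closed with their own lids: red (187,165), blue (268,160), white (298,207) and green (303,278). The mill (221,250) and mug (360,253) haven't moved.

```bash
python3 -c "
from bench import ctrl
print(ctrl.hand_in())"
```

```text
the job is handed in; nothing more can be done
None
```

All four lids are on their own canisters, measured level and fully down on the rims; the mill and mug look untouched, and the job was handed in at about 25 s on the robot's clock (no verdict came back).

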